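# Hang the half-sole patterns on the hook, largest first

### The arm

A 7-joint arm with a two-finger parallel gripper is mounted at the origin on a cart in front of the work surface, level with it; the furniture and walls round the work are solid. World frame = base frame: x ahead of the robot, y to its left, z up, the work surface at z = 0. Lengths are in m, angles in rad, forces in N, time in s.
With the tool pointing down it reaches from about 0.425 to 0.875 m from the base axis. Payload 4.7 kg.
Tool frame: the origin (TCP) lies at the very end of the fingers, on their centre line; the grasp point (between the pads) lies behind it (ctrl.tcp_to_grasp is the y of the grasp point in the tool frame, in m); y points along the fingers, x is the direction in which the jaws open and shut, and the axes are right-handed (so a half turn about y gives the same grasp; the last joint's range is limited). The gripper opens to 87 mm and grips with 3 to 60 N. Pads are 19 mm wide; open, the fingers measure 117 mm over their backs; the gripper's body (75 mm by 190 mm) begins 51 mm behind the grasp point.
Start: joints at [1.187, 0.321, -0.07, 1.45, 0.023, 1.371, -0.057], TCP at [0.252, -0.599, 0.193] pointing down, gripper open.
Joint ranges: [-2.86, 2.86], [-0.3, 2.09], [-1.38, 1.24], [0.06, 2.45], [-1.56, 4.7], [0.09, 2.05], [-2.69, 2.69]. Speed limits (rad/s): [2.57, 2.57, 3.14, 3.14, 3.14, 3.14, 3.14].

### API

Orientations are given as a rotation vector (axis times angle).
In Python, from bench import ctrl, get_image, workorder gives the robot as it stands.
- The arm moves only by the tool drive_tool, never from a script. Its argument "increments" is text: rows parted by semicolons, each of 5 numbers parted by spaces: the shift along the tool's x, y, z in mm, then the turn about the tool's y in degrees, then the closure in counts, from 0 (fully open) to 255 (shut). In form: tx ty tz yaw fingers; .... A call has 1 to 20 rows; each row shifts and turns the commanded pose from where the row before left it, along the tool's axes as they then stand; what a row does not reach is not made up. A row lasts 1/8 s, in which the tool goes at most 62.5 mm and 10.7 degrees, less where a joint would pass 70% of its speed; a pose out of reach is approached as far as the arm can. A call is refused whole if a number of a shift passes 62.5 or a number of a turn 10.7, either way. A call with a gripper value outside its range is refused whole. The fingers move at their own pace and stop on an object; "squeeze" is the grip in N (left out, the last holds). Time passes only in rows, so rows that do not move let the fingers close. It gives the time, the measured TCP pose, the force and the opening at its end, in the units of the state.
- ctrl.get_state(): the state, without advancing time (a new reading comes with each control period).
- get_image(name): name is "scene" or "side" or "wrist"; returns a dict with "img" (420x560x3 uint8, red, green, blue), "mtx" (3x3 intrinsics, pixels), "camera_from_world" (4x4, takes a point from world to camera coordinates). Camera axes: x right, y up, looking along -z (the intrinsics and any distortion apply to the point x, -y, -z); pixel columns grow to the right and rows downward; lengths in m; the calibration is good to about 2 mm. The wrist camera is an equidistant fisheye: a pixel r from the principal point sees the ray r / f radians off the axis. A picture is of the moment at which its call begins. There is no depth.
- workorder.close_job(): hands the job in, once; it reports no verdict.
The state is a dict: "time": time; "joint_positions": joint angles; "qd": joint speeds; "joint_torque": joint torques, N m; "position": TCP position; "tool_rot": TCP orientation; "ft_force": force on the tool from outside, world axes, zero at the start; "torque": the same for the moment, N m; "grip_width": opening from 0.0 (shut) to 1.0 (fully open).
Only numpy, scipy, OpenCV 4.12 (cv2) and the standard library are available. Lean on these libraries where they do the work, as an engineer would, in place of code of your own. Each camera call takes 0.05 s, during which the arm holds its last target.

### The job

Take the three plywood half-sole patterns out of the slotted rack and hang them by their red handle loops on the one steel hook, one at a time: the large one first, then the middle one, then the small one in front. Let go of each one before you fetch the next, leave all three hanging still, and do not disturb the steel pulley or the green tack tin.

Things in the scene. Friction and masses are not known exactly. Their poses are not given: they have to be found in the camera images.
- large_pattern: large half-sole pattern: flat plywood plate 8 mm thick, 88 mm wide, 130 mm high, with a rigid red square handle loop on its top edge (see its eye); 174 mm high in all; 0.13 kg nominal. Origin at the centre of its bottom edge; z points up through the loop, y along its width, x is the plate's normal (both faces are alike)
- middle_pattern: middle half-sole pattern: same design, plate 74 mm wide and 105 mm high, 149 mm high in all, same loop. Origin at the centre of its bottom edge, axes as for the large one. 0.10 kg nominal
- small_pattern: small half-sole pattern: same design, plate 60 mm wide and 80 mm high, 124 mm high in all, same loop. Origin at the centre of its bottom edge, axes as for the large one. 0.07 kg nominal
- large_pattern_eye (a point): centre of the opening of the large pattern's loop, 148 mm above its origin. The opening is 34 mm wide in y, 36 mm high (18 mm up and down from here). The loop is 48 mm wide outside and 10 mm deep in x: two upright side bars 7 mm wide, to be pinched with the fingers outside them so that the opening stays free, and a top bar 8 mm thick
- middle_pattern_eye (a point): centre of the opening of the middle pattern's loop, 123 mm above its origin
- small_pattern_eye (a point): centre of the opening of the small pattern's loop, 98 mm above its origin
- rack: fixed wooden rack, 150 x 110 mm, its board 12 mm thick; three slots 45 mm apart in x run along y, each 11 mm wide between walls that rise to 44 mm above the table. A pattern stands upright in each slot on the board, its width along y, in any order of size. Origin on the table under the centre
- hook_stand: fixed steel hook stand: base plate 130 x 100 x 12 mm, a 16 mm post topped at 210 mm, and one level round arm 10 mm thick, its axis 200 mm above the table, that runs from the post along the stand's own -x, roughly toward the robot, to an upturned tip. Origin on the table under the root of the arm; the base reaches 105 mm in front of it (-x) and 25 mm behind
- hook_root (a point): point on the axis of the hook's arm where it leaves the post, 200 mm above the table; axes as the stand's: the arm runs along -x. A hung pattern's loop rests on top of the arm, so that its eye centre is 13 mm below this height
- hook_tip (a point): end of the upturned tip, 97 mm in front of the root (-x) and 11 mm above the arm's axis; the steel reaches 5 mm farther and 5 mm higher (16 mm above the axis), so a loop must pass over that and may then be lowered
- steel_pulley: turned steel pulley lying flat, 67 mm across, 20 mm high, behind the rack and the hook; to be left alone. Origin under its centre
- tack_tin: shallow green tin 68 mm across, 20 mm high, between the robot and the work; to be left alone. Origin under its centre
Mind the look-alikes: they are no part of the job. What is shaped like the middle_pattern but turquoise is not meant.

How it is judged:
On the way, in this order (a step that is already met when the one before it is completed fails the run):
1. the large pattern hangs on the hook, let go, with neither of the others on it (x of large_pattern_eye in the frame of hook_root between -0.094 and 0 m and y of large_pattern_eye in the frame of hook_root between -0.015 and 0.015 m and z of large_pattern_eye in the frame of hook_root between -0.02 and -0.006 m and contact force between the fingers and large_pattern below 0.05 N and not (x of middle_pattern_eye in the frame of hook_root between -0.094 and 0 m and y of middle_pattern_eye in the frame of hook_root between -0.015 and 0.015 m and z of middle_pattern_eye in the frame of hook_root between -0.02 and -0.006 m) and not (x of small_pattern_eye in the frame of hook_root between -0.094 and 0 m and y of small_pattern_eye in the frame of hook_root between -0.015 and 0.015 m and z of small_pattern_eye in the frame of hook_root between -0.02 and -0.006 m)), for 0.2 s.
2. the large and the middle pattern hang on the hook, the middle one let go, and the small one is not on it (x of large_pattern_eye in the frame of hook_root between -0.094 and 0 m and y of large_pattern_eye in the frame of hook_root between -0.015 and 0.015 m and z of large_pattern_eye in the frame of hook_root between -0.02 and -0.006 m and x of middle_pattern_eye in the frame of hook_root between -0.094 and 0 m and y of middle_pattern_eye in the frame of hook_root between -0.015 and 0.015 m and z of middle_pattern_eye in the frame of hook_root between -0.02 and -0.006 m and contact force between the fingers and middle_pattern below 0.05 N and not (x of small_pattern_eye in the frame of hook_root between -0.094 and 0 m and y of small_pattern_eye in the frame of hook_root between -0.015 and 0.015 m and z of small_pattern_eye in the frame of hook_root between -0.02 and -0.006 m)), for 0.2 s.
3. all three hang on the hook, the small one let go (x of large_pattern_eye in the frame of hook_root between -0.094 and 0 m and y of large_pattern_eye in the frame of hook_root between -0.015 and 0.015 m and z of large_pattern_eye in the frame of hook_root between -0.02 and -0.006 m and x of middle_pattern_eye in the frame of hook_root between -0.094 and 0 m and y of middle_pattern_eye in the frame of hook_root between -0.015 and 0.015 m and z of middle_pattern_eye in the frame of hook_root between -0.02 and -0.006 m and x of small_pattern_eye in the frame of hook_root between -0.094 and 0 m and y of small_pattern_eye in the frame of hook_root between -0.015 and 0.015 m and z of small_pattern_eye in the frame of hook_root between -0.02 and -0.006 m and contact force between the fingers and small_pattern below 0.05 N), for 0.2 s.
At the end, for the whole second after the job is handed in: All three patterns hang released and at rest (under 0.05 m/s and 0.6 rad/s) on the hook's arm, between post and tip: each eye centre within 15 mm sideways of the arm and 6 to 20 mm below its axis; the large one nearest the post, then the middle one, then the small one nearest the tip (all of step 3 and contact force between the fingers and large_pattern below 0.05 N and contact force between the fingers and middle_pattern below 0.05 N and ((x of hook_tip in the frame of large_pattern below 0 m and x of middle_pattern_eye in the frame of large_pattern below -0.004 m) or (x of hook_tip in the frame of large_pattern above 0 m and x of middle_pattern_eye in the frame of large_pattern above 0.004 m)) and ((x of hook_tip in the frame of middle_pattern below 0 m and x of small_pattern_eye in the frame of middle_pattern below -0.004 m) or (x of hook_tip in the frame of middle_pattern above 0 m and x of small_pattern_eye in the frame of middle_pattern above 0.004 m)) and linear speed of each of large_pattern, middle_pattern, small_pattern below 0.05 m/s and angular speed of each of large_pattern, middle_pattern, small_pattern below 0.6 rad/s); the robot touches nothing.
It fails at once if the steel pulley is pushed more than 30 mm from its place (distance of steel_pulley from where it was at the start of the episode above 0.03 m).
It fails at once if the tack tin is pushed more than 30 mm from its place (distance of tack_tin from where it was at the start of the episode above 0.03 m).
It also fails if it takes over 67 s, if anything falls off the work surface, if the arm or the gripper's body presses on something with over 40 N, if the wrist force passes 120 N, or if a joint passes its speed limit or range.

## Working session

There is one attempt and no reset: what is moved stays moved. The work goes in short steps, Python scripts to look and compute and a tool call to move; the robot and the scene stay as the last step left them, time stands still between calls to the robot, and variables do not carry over. Pictures are saved under pics/ and viewed, and the job is handed in when it is done.

Besides the shell and the picture viewer there is one more tool, called after "Call:" by a JSON object that holds its "method" and its "body", one argument or row to a line. drive_tool: Moves the arm, as the interface text tells. Its arguments: {"type":"object","properties":{"increments":{"type":"string"},"squeeze":{"type":"number"}},"required":["increments"]}

```bash
mkdir -p pics; ls; python3 - <<'E'
from bench import ctrl,get_image
import cv2
s=ctrl.get_state()
print({k:(v) for k,v in s.items()}); print(ctrl.tcp_to_grasp)
for n in ["scene","side","wrist"]:
    d=get_image(n); cv2.imwrite(f"pics/{n}0.png",d["img"][:,:,::-1]); print(n,d["mtx"],d["camera_from_world"],[k for k in d])
E
```

```text
pics
{'time': 0.0, 'joint_positions': array([ 1.18711922,  0.32184077, -0.07005768,  1.45171109,  0.02260699,
        1.37077353, -0.05693175]), 'qd': array([-0.00014908,  0.00088075, -0.00084392, -0.00177765, -0.00159365,
       -0.00102956, -0.00031373]), 'joint_torque': array([ 8.43800026e-04, -4.91284418e+01, -4.03367048e-01, -3.12529171e+01,
       -6.37397985e-02,  4.38465143e-02,  1.52259645e-04]), 'position': array([ 0.25148243, -0.59870615,  0.1914317 ]), 'tool_rot': array([-1.37051217,  0.91266694, -0.90989848]), 'ft_force': array([-0.1023131 , -0.50157113,  0.22923118]), 'torque': array([ 0.00607969,  0.05006278, -0.01913366]), 'grip_width': 0.9980441962746999}
-0.0187
scene [[401.32646365   0.         277.33786737]
 [  0.         401.32646365 211.15172404]
 [  0.           0.           1.        ]] [[-8.84274813e-01 -4.66965892e-01 -9.53943624e-04  5.85748717e-01]
 [ 3.45512149e-01 -6.55654185e-01  6.71370944e-01 -1.61195340e-01]
 [-3.14132789e-01  5.93346817e-01  7.41120871e-01 -9.48604000e-01]
 [ 0.00000000e+00  0.00000000e+00  0.00000000e+00  1.00000000e+00]] ['img', 'mtx', 'camera_from_world']
side [[409.55446393   0.         279.66665717]
 [  0.         409.55446393 211.15468652]
 [  0.           0.           1.        ]] [[-0.98570554 -0.16802929 -0.01227805  0.57150768]
 [ 0.06847016 -0.46611817  0.88206898 -0.07977352]
 [-0.15393645  0.8686196   0.47096025 -1.0252034 ]
 [ 0.          0.          0.          1.        ]] ['img', 'mtx', 'camera_from_world']
wrist [[325.1922621    0.         277.22123614]
 [  0.         325.1922621  215.45642079]
 [  0.           0.           1.        ]] [[ 0.3871658  -0.92200681 -0.00246753 -0.6482124 ]
 [ 0.89209029  0.37527692 -0.25167866  0.03061209]
 [ 0.23297545  0.09524011  0.96780771 -0.39019962]
 [ 0.          0.          0.          1.        ]] ['img', 'mtx', 'camera_from_world']
```

View pics/scene0.png

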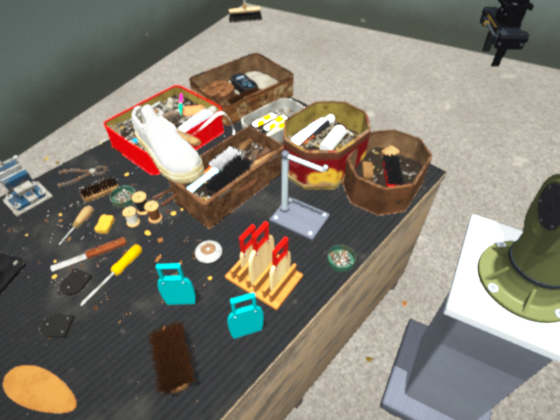

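View pics/side0.png

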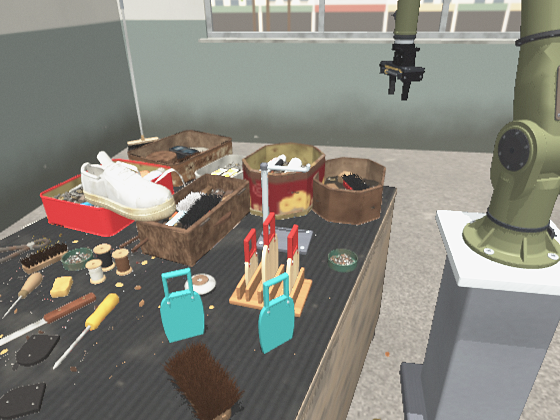

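View pics/wrist0.png

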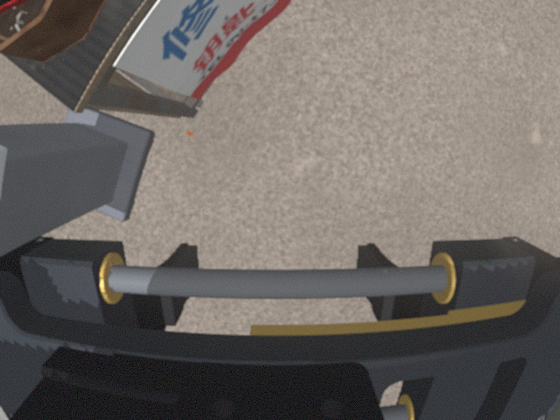

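```bash
cat > h.py <<'E'
import numpy as np,cv2
from bench import ctrl,get_image
def grab(n,f,box=None,sc=1):
    d=get_image(n); np.savez(f"pics/{f}.npz",**d); show(f,f,box,sc); return d
def load(f): return dict(np.load(f"pics/{f}.npz"))
def show(f,out,box=None,sc=1):
    im=load(f)["img"][:,:,::-1]
    if box: im=im[box[1]:box[3],box[0]:box[2]]
    im=cv2.resize(im,None,fx=sc,fy=sc,interpolation=cv2.INTER_CUBIC); cv2.imwrite(f"pics/{out}.png",im)
def ray(d,u,v,fish=False):
    K=d["mtx"];T=d["camera_from_world"];x=(u-K[0,2])/K[0,0];y=(v-K[1,2])/K[1,1]
    if fish:
        r=np.hypot(x,y);s=np.sin(r)/r if r>1e-9 else 1;c=np.array([x*s,-y*s,-np.cos(r)])
    else: c=np.array([x,-y,-1.])
    R=T[:3,:3]; o=-R.T@T[:3,3]; w=R.T@c; return o,w/np.linalg.norm(w)
def atz(d,u,v,z,fish=False):
    o,w=ray(d,u,v,fish); return o+w*(z-o[2])/w[2]
def proj(d,P,fish=False):
    K=d["mtx"];T=d["camera_from_world"];c=T[:3,:3]@np.asarray(P)+T[:3,3]; c=np.array([c[0],-c[1],-c[2]])
    if fish:
        r=np.hypot(c[0],c[1]);th=np.arctan2(r,c[2]);q=c[:2]/r*th
    else: q=c[:2]/c[2]
    return np.array([q[0]*K[0,0]+K[0,2],q[1]*K[1,1]+K[1,2]])
def tri(*obs):
    A=np.zeros((3,3));b=np.zeros(3);L=[]
    for d,u,v,*f in obs:
        o,w=ray(d,u,v,*f);M=np.eye(3)-np.outer(w,w);A+=M;b+=M@o;L.append((o,M))
    p=np.linalg.solve(A,b); return p,[round(1000*np.linalg.norm(M@(p-o)),1) for o,M in L]
E
python3 - <<'E'
from h import *
a=grab("scene","sc1",(215,140,365,310),4.5*0.75)
b=grab("side","sd1",(215,150,365,320),3.375)
print(ray(a,0,0)[0],ray(b,0,0)[0])
E
```

```text
[0.27567017 0.73068744 0.81181086] [0.41098422 0.94935791 0.5602128 ]
```

View pics/sc1.png

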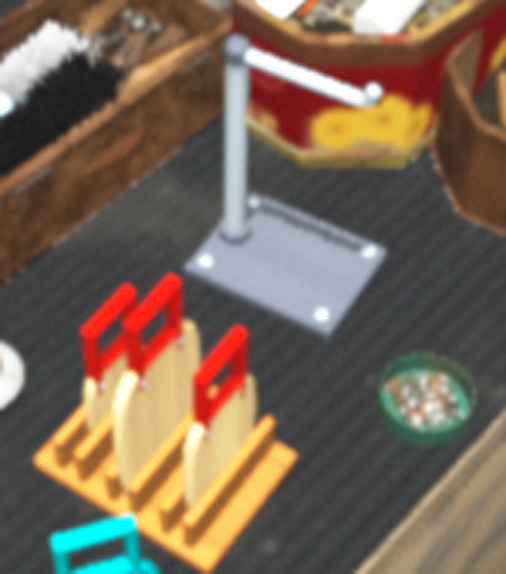

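View pics/sd1.png

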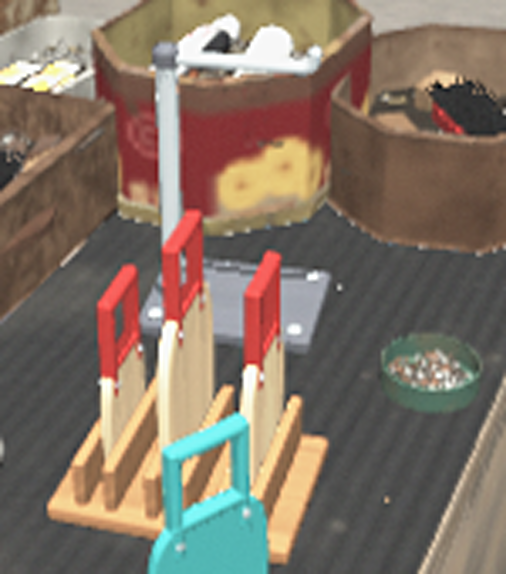

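```bash
python3 - <<'E'
from h import *
a=load("sc1");b=load("sd1")
S=150/506
def T(n,p,q):
    r=tri((a,215+p[0]*S,140+p[1]*S),(b,215+q[0]*S,150+q[1]*S)); print(n,r[0].round(4),r[1])
T("L near top",(88,330),(104,300)); T("L far top",(128,290),(130,270))
T("M near top",(132,325),(170,248)); T("M far top",(175,282),(194,216))
T("R near top",(202,380),(252,290)); T("R far top",(238,332),(273,257))
T("post top",(237,48),(166,50)); T("tip",(373,92),(314,55))
T("base cnr right",(385,250),(329,270)); T("base near",(330,332),(308,346)); T("base left",(187,267),(142,325))
T("rack r",(298,457),(327,440)); T("rack bot",(208,568),(285,558)); T("rack l",(35,460),(48,510))
T("tin",(427,397),(431,370))
E
```

```text
L near top [0.5936 0.2963 0.1397] [np.float64(0.5), np.float64(0.5)]
L far top [0.5892 0.2529 0.135 ] [np.float64(0.3), np.float64(0.3)]
M near top [0.5507 0.3109 0.186 ] [np.float64(0.4), np.float64(0.4)]
M far top [0.5455 0.2677 0.183 ] [np.float64(0.4), np.float64(0.4)]
R near top [0.5044 0.312  0.1635] [np.float64(1.6), np.float64(1.6)]
R far top [0.5005 0.2691 0.1611] [np.float64(0.6), np.float64(0.6)]
post top [0.5995 0.0799 0.2077] [np.float64(0.5), np.float64(0.5)]
tip [0.4974 0.0807 0.2101] [np.float64(0.4), np.float64(0.4)]
base cnr right [0.4861 0.041  0.0189] [np.float64(0.6), np.float64(0.6)]
base near [0.4932 0.1261 0.0055] [np.float64(0.2), np.float64(0.2)]
base left [0.6163 0.1237 0.0107] [np.float64(1.6), np.float64(1.6)]
rack r [0.4668 0.2417 0.0122] [np.float64(1.3), np.float64(1.3)]
rack bot [0.4825 0.3431 0.0038] [np.float64(0.5), np.float64(0.5)]
rack l [0.6285 0.3267 0.0062] [np.float64(0.1), np.float64(0.1)]
tin [0.4052 0.1525 0.012 ] [np.float64(0.1), np.float64(0.1)]
```

```bash
cat >> h.py <<'E'
from scipy.spatial.transform import Rotation as Ro
def tool():
    s=ctrl.get_state(); R=Ro.from_rotvec(s["tool_rot"]).as_matrix(); return s,s["position"],R
def plan(P=None,yawdeg=None):
    """P TCP target; yawdeg: desired heading of tool x. prints needed turn and shift (before turn)"""
    s,p,R=tool(); h=np.degrees(np.arctan2(R[1,0],R[0,0]))
    print("t",round(s["time"],2),"p",p.round(4),"tool x heading",round(h,2),"tool z",R[:,2].round(3),"tool y",R[:,1].round(3),"grip",round(s["grip_width"],3),"F",s["ft_force"].round(2),"q",s["joint_positions"].round(2))
    if P is not None: print("shift tool mm now",(R.T@(np.array(P)-p)*1000).round(1))
    if yawdeg is not None:
        d=-(yawdeg-h)  # tool y down: +turn about y lowers heading
        print("turn about y",round((d+180)%360-180,2))
        if P is not None:
            c,sn=np.cos(np.radians(yawdeg)),np.sin(np.radians(yawdeg)); R2=np.array([[c,0,sn],[sn,0,-c],[0,-1,0]]);R2=np.c_[[c,sn,0],[0,0,-1],np.cross([c,sn,0],[0,0,-1])]
            print("shift after turn",(R2.T@(np.array(P)-p)*1000).round(1))
E
python3 - <<'E'
from h import *
plan([.55,-.3,.35],83)
plan([.55,-.3,.35],-97)
E
```

```text
t 0.25 p [ 0.2516 -0.599   0.1921] tool x heading -67.21 tool z [ 0.922  0.387 -0.   ] tool y [-0.     0.001 -1.   ] grip 0.999 F [-0.57 -0.06 -0.63] q [ 1.19  0.32 -0.07  1.45  0.02  1.37 -0.06]
shift tool mm now [-160.2 -157.8  390.9]
turn about y -150.21
shift after turn [ 333.2 -157.9 -259.7]
t 0.25 p [ 0.2516 -0.599   0.1921] tool x heading -67.21 tool z [ 0.922  0.387 -0.   ] tool y [-0.     0.001 -1.   ] grip 0.999 F [-0.57 -0.06 -0.63] q [ 1.19  0.32 -0.07  1.45  0.02  1.37 -0.06]
shift tool mm now [-160.2 -157.8  390.9]
turn about y 29.79
shift after turn [-333.2 -157.9  259.7]
```

Call:
{"method": "drive_tool", "body": {
  "increments": "0 -53 0 10 0; 0 -53 0 10 0; 0 -53 0 9.8 0; -47 0 37 0 0; -47 0 37 0 0; -47 0 37 0 0; -47 0 37 0 0; -47 0 37 0 0; -47 0 37 0 0; -47 0 37 0 0; 0 0 0 0 0",
  "squeeze": 20
}}

```text
time: 1.62
position: [0.5529, -0.2976, 0.3508]
tool_rot: [-1.151, 1.292, -1.288]
ft_force: [-0.5, -1.0, -0.1]
grip_width: 1.001
```

```bash
python3 - <<'E'
from h import *
plan([.52,.2,.33],-97)
E
```

```text
t 1.62 p [ 0.5529 -0.2976  0.3508] tool x heading -96.37 tool z [ 0.994 -0.111  0.001] tool y [ 0.001  0.004 -1.   ] grip 1.001 F [-0.52 -0.96 -0.1 ] q [ 0.65  0.26 -0.25  1.22  0.06  1.67 -1.27]
shift tool mm now [-490.8   22.7  -87.9]
turn about y 0.63
shift after turn [-489.9   20.8  -93.3]
```

Call:
{"method": "drive_tool", "body": {
  "increments": "-49 0 -9.3 0.6 0; -49 0 -9.3 0 0; -49 0 -9.3 0 0; -49 0 -9.3 0 0; -49 0 -9.3 0 0; -49 0 -9.3 0 0; -49 0 -9.3 0 0; -49 0 -9.3 0 0; -49 0 -9.3 0 0; -49 10 -9.3 0 0; 0 10 0 0 0; 0 0 0 0 0"
}}

```text
time: 3.12
position: [0.5211, 0.1919, 0.3305]
tool_rot: [-1.145, 1.308, -1.308]
ft_force: [-0.3, -0.9, -0.4]
grip_width: 0.996
```

```bash
python3 - <<'E'
from h import *
plan()
d=grab("wrist","w1",None,1.4); print(ray(d,0,0,True)[0])
for n,P in dict(large=(.548,.289,.160),mid=(.5025,.2905,.135),small=(.5915,.2745,.110),root=(.592,.08,.2),tip=(.497,.0807,.211)).items(): print(n,(proj(d,P,True)*1.4).round())
E
```

```text
t 3.12 p [0.5211 0.1919 0.3305] tool x heading -97.69 tool z [ 0.991 -0.134 -0.001] tool y [-0.002 -0.002 -1.   ] grip 0.996 F [-0.28 -0.92 -0.4 ] q [ 0.15  0.13 -0.62  1.43  0.08  1.61 -2.16]
[0.58900384 0.18382807 0.52262949]
large [267. 255.]
mid [282. 300.]
small [288. 198.]
root [529. 166.]
tip [543. 296.]
```

View pics/w1.png

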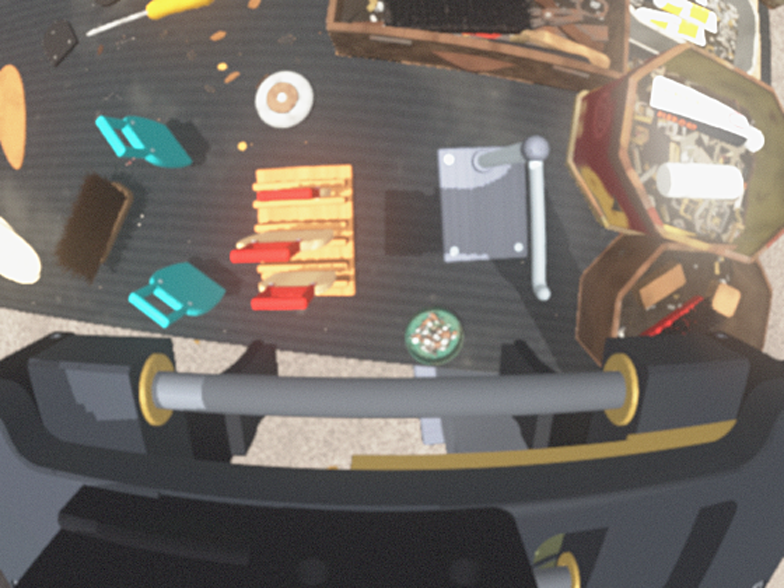

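```bash
python3 - <<'E'
from h import *
show("w1","w1a",(155,110,260,225),5)
show("w1","w1b",(305,90,410,220),4.5)
E
```

```text
(no output)
```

View pics/w1a.png

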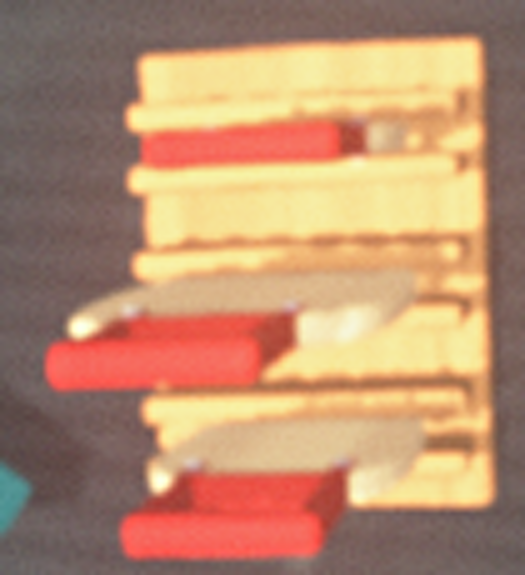

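View pics/w1b.png

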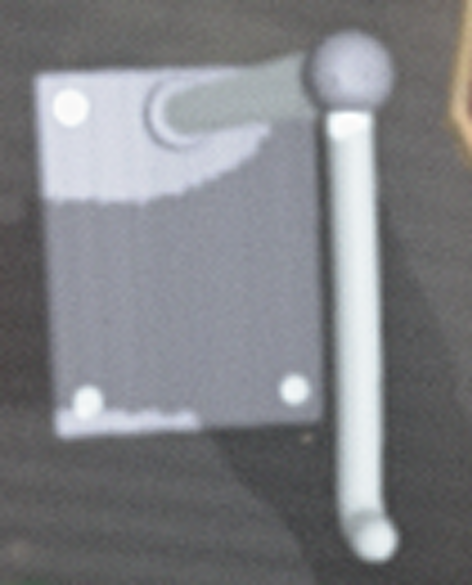

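```bash
python3 - <<'E'
from h import *
d=load("w1")
A=lambda x,y,z: atz(d,155+x/5,110+y/5,z,True)
B=lambda x,y,z: atz(d,305+x/4.5,90+y/4.5,z,True)
for n,z,l,r in [("large",.186,(47,366),(259,361)),("mid",.161,(121,538),(322,535)),("small",.136,(140,148),(338,143))]:
    p,q=A(*l,z),A(*r,z); e=p-q; print(n,((p+q)/2).round(4),"len",np.linalg.norm(e).round(4),"yaw",np.degrees(np.arctan2(-e[0],e[1])).round(1))
p,q=A(140,58,.012),A(483,40,.012);e=p-q;print("rack far edge",p,q,np.degrees(np.arctan2(-e[0],e[1])))
q2=A(492,505,.012);e=q-q2;print("rack side",q2,np.linalg.norm(e),np.degrees(np.arctan2(e[1],e[0])))
t=B(376,540,.211);a=B(355,150,.2);b=B(362,480,.2);k=B(349,72,.21)
for n,v in dict(tip=t,a=a,b=b,post=k).items(): print(n,v.round(4))
e=a-b;print("arm yaw",np.degrees(np.arctan2(e[1],e[0])));e=k-t;print("posttip",np.degrees(np.arctan2(e[1],e[0])),np.linalg.norm(e))
c1,c2,c3=B(37,75,.012),B(57,437,.012),B(322,420,.012);e=c1-c2;print(c1,c2,c3,np.degrees(np.arctan2(e[1],e[0])),np.linalg.norm(e),np.linalg.norm(c2-c3))
e=c2-c3;print(np.degrees(np.arctan2(-e[0],e[1])))
E
```

```text
large [0.551  0.2879 0.186 ] len 0.0481 yaw -7.5
mid [0.5053 0.287  0.161 ] len 0.0491 yaw -6.8
small [0.5946 0.2726 0.136 ] len 0.0492 yaw -8.3
rack far edge [0.62974853 0.32857381 0.012     ] [0.6167414  0.21910428 0.012     ] -6.776094932165576
rack side [0.4691357  0.23790786 0.012     ] 0.14879858142237704 -7.259838845620889
tip [0.4985 0.08   0.211 ]
a [0.5865 0.0742 0.2   ]
b [0.5102 0.0791 0.2   ]
post [0.6039 0.0769 0.21  ]
arm yaw -3.6590355430345345
posttip -1.6637391145304334 0.10546687235511136
[0.62201245 0.12188865 0.012     ] [0.4942751  0.13029089 0.012     ] [0.48855169 0.03210032 0.012     ] -3.763349240751505 0.12801339114569396 0.09835723577708394
-3.3359293792579363
```

```bash
python3 - <<'E'
from h import *
plan([.550,.288,.22],-97.3)
E
```

```text
t 3.17 p [0.5216 0.1914 0.3312] tool x heading -97.77 tool z [ 0.991 -0.135 -0.   ] tool y [-0.001 -0.002 -1.   ] grip 1.001 F [ 0.31 -0.3  -0.06] q [ 0.15  0.13 -0.62  1.43  0.08  1.61 -2.16]
shift tool mm now [-99.7 111.   15.1]
turn about y -0.47
shift after turn [-99.4 111.2  15.9]
```

Call:
{"method": "drive_tool", "body": {
  "increments": "-33 0 5 -0.5 0; -33 0 5 0 0; -34 0 6 0 0; 0 55 0 0 0; 0 56 0 0 0; 0 0 0 0 0; 0 0 0 0 0"
}}

```text
time: 4.05
position: [0.5515, 0.2903, 0.2233]
tool_rot: [-1.143, 1.3, -1.302]
ft_force: [0.7, 0.7, 0.3]
grip_width: 1.002
```

```bash
python3 - <<'E'
from h import *
plan([.550,.288,.148],-97.3)
d=grab("wrist","w2",None,1.4)
for P in [(.5507,.288,.186),(.55,.288,.16)]: print((proj(d,P,True)*1.4).round())
E
```

```text
t 4.05 p [0.5515 0.2903 0.2233] tool x heading -97.24 tool z [ 0.992 -0.126  0.003] tool y [ 0.003  0.001 -1.   ] grip 1.002 F [0.7  0.69 0.34] q [ 0.    0.31 -0.67  1.46  0.2   1.43 -2.36]
shift tool mm now [ 2.6 75.2 -1.4]
turn about y 0.06
shift after turn [ 2.4 75.3 -1.2]
[394. 318.]
[394. 307.]
```

View pics/w2.png

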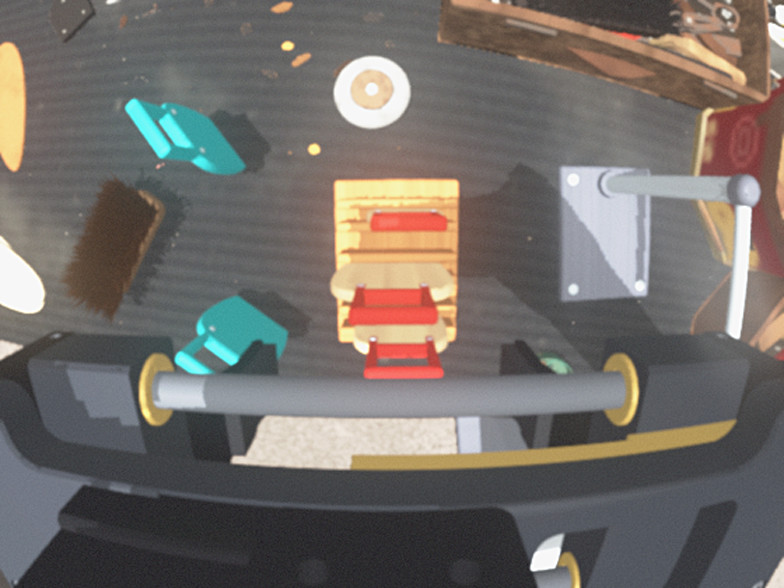

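```bash
python3 - <<'E'
from h import *
show("w2","w2a",(230,120,340,275),4.5)
E
```

```text
(no output)
```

View pics/w2a.png

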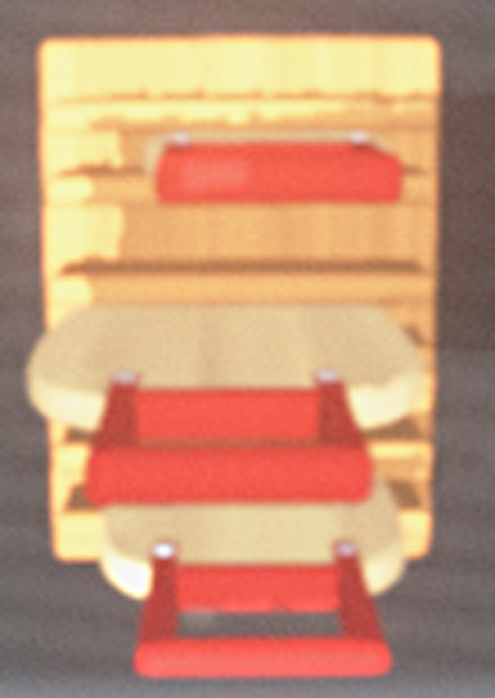

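Call:
{"method": "drive_tool", "body": {
  "increments": "2 25 -1 0 0; 0 25 0 0 0; 0 25 0 0 0; 0 0 0 0 0; 0 0 0 0 0"
}}

```text
time: 4.72
position: [0.55, 0.2898, 0.1483]
tool_rot: [-1.144, 1.298, -1.3]
ft_force: [-0.1, 0.7, 0.5]
grip_width: 1.002
```

```bash
python3 - <<'E'
from h import *
plan([.5505,.288,.148],-97.3)
grab("side","s2",(200,100,400,330),3)
E
```

```text
t 4.72 p [0.55   0.2898 0.1483] tool x heading -97.13 tool z [ 0.992 -0.124  0.003] tool y [ 0.004  0.002 -1.   ] grip 1.002 F [-0.06  0.71  0.5 ] q [ 0.    0.35 -0.66  1.57  0.22  1.29 -2.38]
shift tool mm now [1.7 0.3 0.7]
turn about y 0.17
shift after turn [1.7 0.3 0.7]
```

View pics/s2.png

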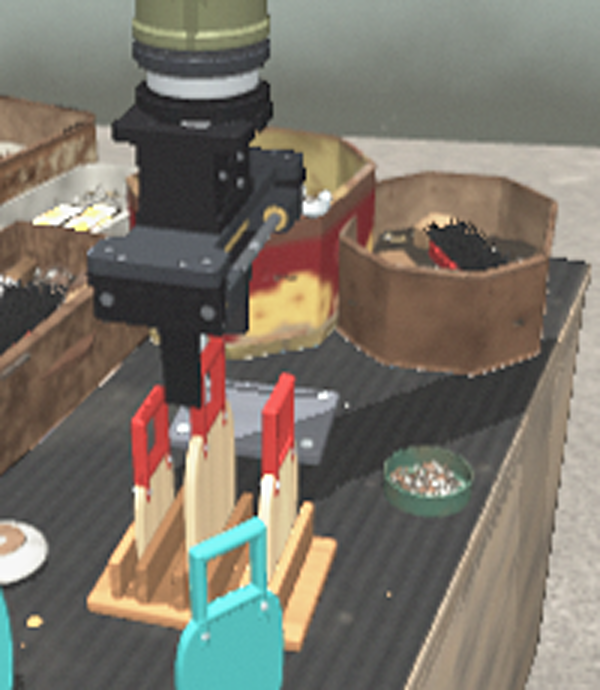

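Call:
{"method": "drive_tool", "body": {
  "increments": "1 0 0.5 0.2 255; 0 0 0 0 255; 0 0 0 0 255; 0 0 0 0 255; 0 0 0 0 255; 0 0 0 0 255",
  "squeeze": 25
}}

```text
time: 5.52
position: [0.5487, 0.2879, 0.1454]
tool_rot: [-1.146, 1.303, -1.302]
ft_force: [0.1, 0.2, 0.1]
grip_width: 0.548
```

Call:
{"method": "drive_tool", "body": {
  "increments": "0 -10 0 0 255; 0 -20 0 0 255; 0 -30 0 0 255; 0 -35 0 0 255; 0 0 0 0 255"
}}

```text
time: 6.15
position: [0.5506, 0.2895, 0.2453]
tool_rot: [-1.138, 1.299, -1.303]
ft_force: [-0.5, -0.1, -2.0]
grip_width: 0.551
```

```bash
python3 - <<'E'
from h import *
plan([.435,.083,.24],-93.3)
grab("side","s3",(200,60,400,300),2.8)
E
```

```text
t 6.15 p [0.5506 0.2895 0.2453] tool x heading -97.3 tool z [ 0.992 -0.127  0.007] tool y [ 0.007  0.003 -1.   ] grip 0.551 F [-0.5  -0.08 -1.98] q [ 0.01  0.3  -0.67  1.43  0.19  1.46 -2.36]
shift tool mm now [219.5   3.8 -88.4]
turn about y -4.0
shift after turn [ 212.8    5.3 -103.5]
```

View pics/s3.png

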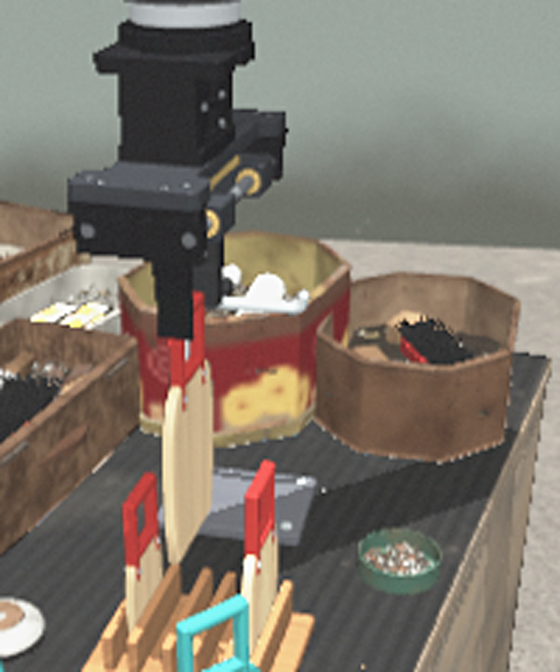

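Call:
{"method": "drive_tool", "body": {
  "increments": "20 0 0 0 255; 30 0 0 0 255; 30 0 0 0 255; 28 0 0 0 255; 0 0 -20 -2 255; 0 0 -30 -2 255; 0 0 -30 0 255; 0 0 -20 0 255; 20 0 0 0 255; 30 0 0 0 255; 30 0 0 0 255; 23 0 0 0 255; 0 0 0 0 255"
}}

```text
time: 7.82
position: [0.4285, 0.0829, 0.2394]
tool_rot: [-1.181, 1.257, -1.256]
ft_force: [-0.3, -0.1, -1.4]
grip_width: 0.546
```

```bash
python3 - <<'E'
from h import *
plan([.435,.083,.192],-93.3)
d=grab("wrist","w4",None,1.4)
grab("scene","c4",(200,60,400,300),2.8);grab("side","s4",(200,60,400,300),2.8)
for P in [(.498,.08,.211),(.595,.0744,.2)]: print(proj(d,P,True)*1.4)
E
```

```text
t 7.83 p [0.4285 0.0829 0.2394] tool x heading -93.63 tool z [ 0.998 -0.063 -0.002] tool y [-0.002 -0.001 -1.   ] grip 0.546 F [-0.35 -0.13 -1.43] q [ 0.32 -0.15 -0.51  1.85 -0.07  1.43 -1.81]
shift tool mm now [-0.5 47.4  6.6]
turn about y -0.33
shift after turn [-0.4 47.4  6.5]
[386.48532228 182.77945422]
[385.45280253   2.24358741]
```

View pics/w4.png

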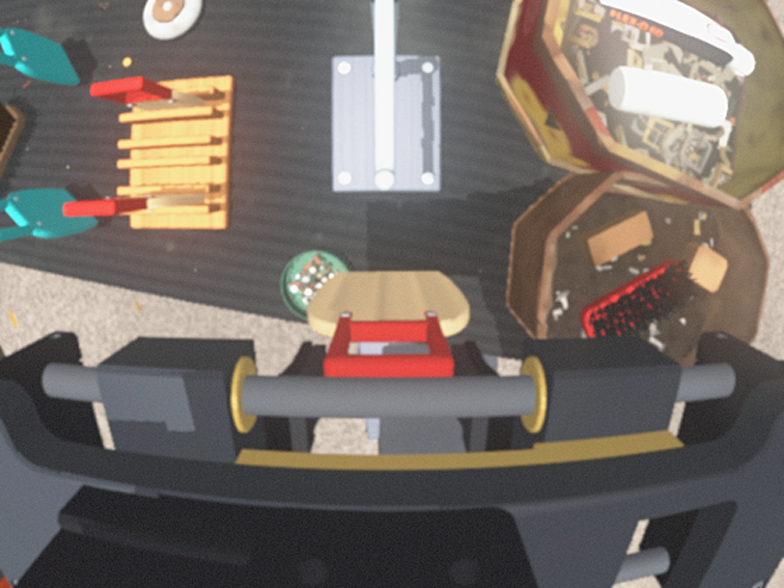

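View pics/c4.png

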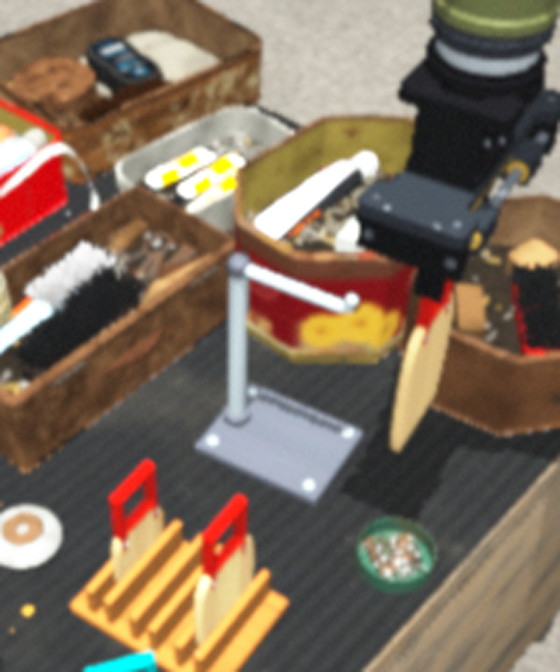

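View pics/s4.png

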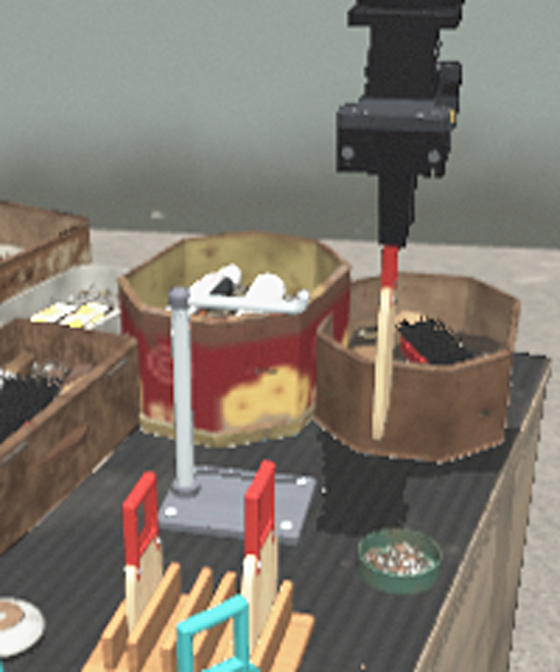

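```bash
python3 - <<'E'
from h import *
c=load("c4");s=load("s4");w=load("w4")
print(tri((c,200+396/2.8,60+451/2.8),(s,200+378/2.8,60+439/2.8)))
print("tip",tri((c,200+352/2.8,60+300/2.8),(s,200+304/2.8,60+301/2.8),(w,385/1.4,179/1.4,True)))
print("tip w",atz(w,385/1.4,179/1.4,.211,True))
print("arm near root", atz(w,385/1.4,10/1.4,.2,True), atz(w,384.5/1.4,90/1.4,.2,True))
for z in (.276,.28,.284): 
  p,q=atz(w,326/1.4,368/1.4,z,True),atz(w,453/1.4,368/1.4,z,True);print(z,(p+q)/2,np.linalg.norm(p-q))
E
```

```text
(array([0.42881456, 0.12584051, 0.10880552]), [np.float64(0.7), np.float64(0.7)])
tip (array([0.4979773 , 0.07986765, 0.20795737]), [np.float64(1.4), np.float64(1.6), np.float64(2.1)])
tip w [0.49987239 0.08059239 0.211     ]
arm near root [0.59040445 0.07492024 0.2       ] [0.54589999 0.07797173 0.2       ]
0.276 [0.43073077 0.08304619 0.276     ] 0.04728497641733373
0.28 [0.43243473 0.08295585 0.28      ] 0.046068335883421026
0.284 [0.4341387 0.0828655 0.284    ] 0.044851695349508336
```

```bash
python3 - <<'E'
from h import *
w=load("w4")
for z in (0,.08,.12): print(atz(w,500/1.4,75/1.4,z,True),atz(w,550/1.4,165/1.4,z,True),atz(w,510/1.4,240/1.4,z,True))
E
```

```text
[ 0.60060623 -0.0346788   0.        ] [ 0.51135164 -0.08000002  0.        ] [ 0.43841157 -0.03629078  0.        ]
[ 0.58138769 -0.01350167  0.08      ] [ 0.50868238 -0.05041959  0.08      ] [ 0.44926661 -0.01481476  0.08      ]
[ 0.57177841 -0.00291311  0.12      ] [ 0.50734775 -0.03562937  0.12      ] [ 0.45469413 -0.00407676  0.12      ]
```

Call:
{"method": "drive_tool", "body": {
  "increments": "-1 16 0 0 255; 0 16 0 0 255; 0 16 0 0 255; 0 0 0 0 255; 0 0 0 0 255"
}}

```text
time: 8.6
position: [0.4298, 0.0872, 0.1927]
tool_rot: [-1.181, 1.251, -1.252]
ft_force: [-0.1, 0.3, -0.8]
grip_width: 0.546
```

```bash
python3 - <<'E'
from h import *
plan([.573,.076,.193],-93.4)
grab("side","s5",(200,60,400,300),2.8)
E
```

```text
t 8.6 p [0.4298 0.0872 0.1927] tool x heading -93.3 tool z [ 0.998 -0.058  0.   ] tool y [ 0.  0. -1.] grip 0.546 F [-0.07  0.27 -0.77] q [ 0.31 -0.13 -0.52  1.92 -0.07  1.33 -1.82]
shift tool mm now [  3.   -0.3 143.7]
turn about y 0.1
shift after turn [  2.7  -0.3 143.7]
```

View pics/s5.png

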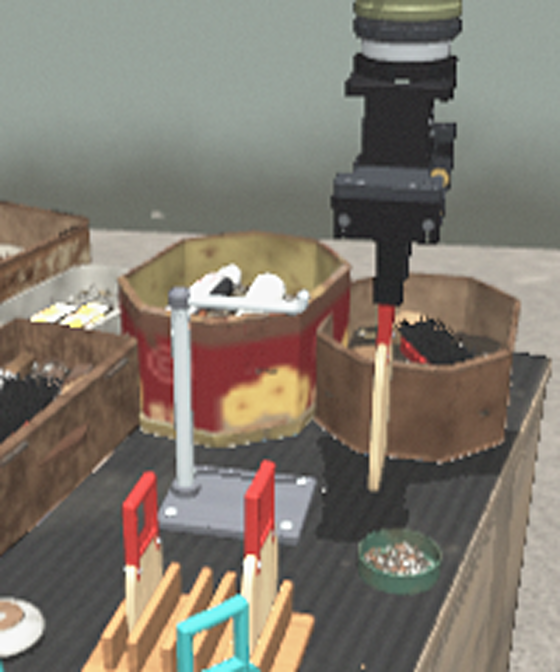

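Call:
{"method": "drive_tool", "body": {
  "increments": "1 0 20 0 255; 0 0 20 0 255; 0 0 20 0 255; 0 0 20 0 255; 0 0 20 0 255; 0 0 0 0 255"
}}

```text
time: 9.4
position: [0.5305, 0.0801, 0.1928]
tool_rot: [-1.18, 1.252, -1.252]
ft_force: [-0.5, -0.3, -2.4]
grip_width: 0.542
```

```bash
python3 - <<'E'
from h import *
plan([.573,.076,.193],-93.4)
grab("side","s6",(200,60,400,300),2.8);grab("wrist","w6",None,1.4)
E
```

```text
t 9.4 p [0.5305 0.0801 0.1928] tool x heading -93.36 tool z [ 0.998 -0.059  0.   ] tool y [ 0.001  0.001 -1.   ] grip 0.542 F [-0.49 -0.26 -2.43] q [ 0.3   0.11 -0.53  1.72  0.06  1.33 -1.87]
shift tool mm now [ 1.6 -0.2 42.6]
turn about y 0.04
shift after turn [ 1.6 -0.2 42.6]
```

View pics/s6.png

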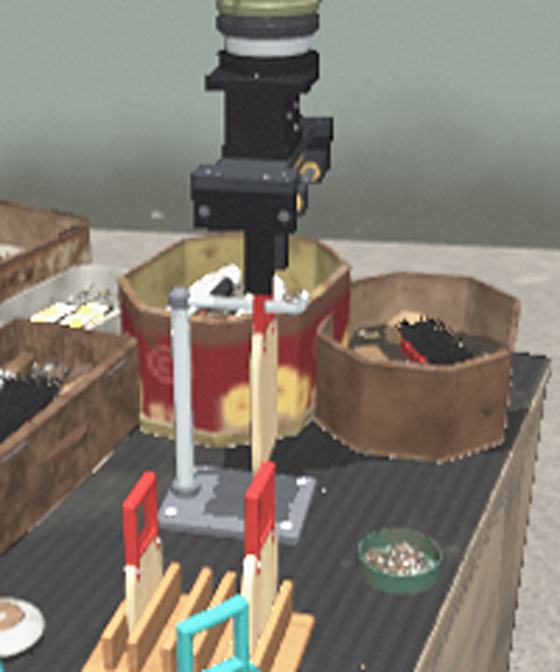

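View pics/w6.png

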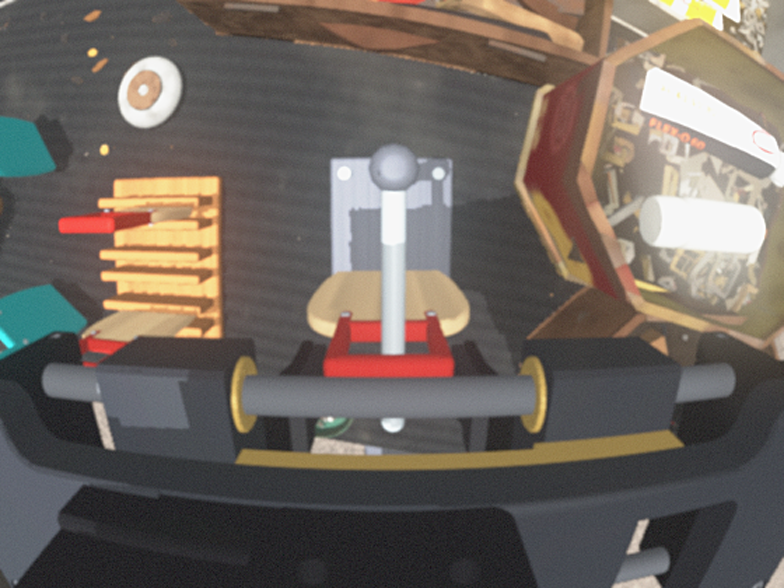

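Call:
{"method": "drive_tool", "body": {
  "increments": "2 0 14 0 255; 0 0 14 0 255; 0 0 14 0 255; 0 0 0 0 255; 0 6 0 0 255; 0 6 0 0 255; 0 5 0 0 255; 0 0 0 0 255; 0 0 0 0 255"
}}

```text
time: 10.62
position: [0.5712, 0.076, 0.1757]
tool_rot: [-1.181, 1.251, -1.252]
ft_force: [0.6, -0.1, -0.2]
grip_width: 0.549
```

```bash
python3 - <<'E'
from h import *
plan([.573,.076,.174],-93.4)
grab("side","s7",(230,110,330,250),5);grab("wrist","w7",(180,80,380,320),2.5)
E
```

```text
t 10.62 p [0.5712 0.076  0.1757] tool x heading -93.31 tool z [ 0.998 -0.058  0.   ] tool y [ 0. -0. -1.] grip 0.549 F [ 0.59 -0.09 -0.24] q [ 0.28  0.21 -0.52  1.65  0.11  1.31 -1.89]
shift tool mm now [-0.1  1.7  1.8]
turn about y 0.09
shift after turn [-0.1  1.7  1.8]
```

View pics/s7.png

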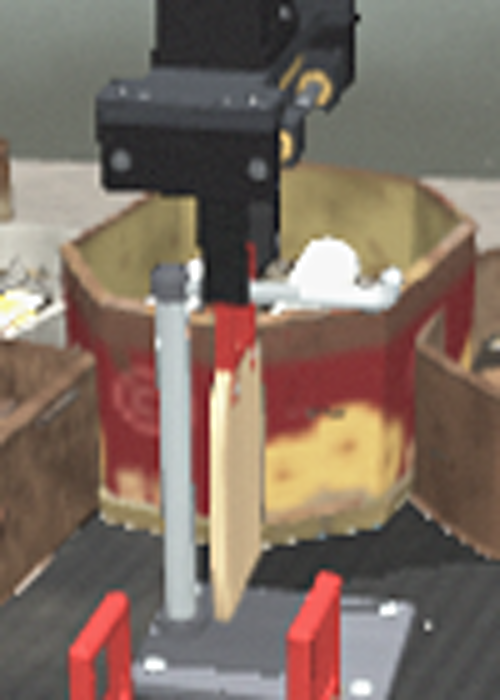

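View pics/w7.png

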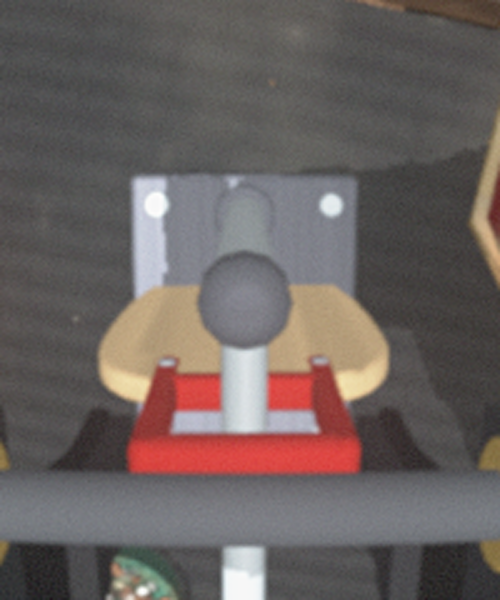

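Call:
{"method": "drive_tool", "body": {
  "increments": "0 1 0 0 255; 0 0.5 0 0 255; 0 0 0 0 200; 0 0 0 0 0; 0 0 0 0 0; 0 0 0 0 0; 0 0 0 0 0; 0 0 0 0 0"
}}

```text
time: 11.72
position: [0.5712, 0.0759, 0.1741]
tool_rot: [-1.181, 1.251, -1.252]
ft_force: [0.6, 0.2, 0.1]
grip_width: 0.972
```

```bash
python3 - <<'E'
from h import *
plan([.573,.076,.174],-93.4)
grab("side","s8",(230,110,330,250),5);grab("wrist","w8",(180,80,380,320),2.5)
E
```

```text
t 11.72 p [0.5712 0.0759 0.1741] tool x heading -93.31 tool z [ 0.998 -0.058  0.   ] tool y [ 0. -0. -1.] grip 0.972 F [0.57 0.21 0.14] q [ 0.28  0.21 -0.52  1.65  0.11  1.31 -1.89]
shift tool mm now [-0.2  0.1  1.8]
turn about y 0.09
shift after turn [-0.2  0.1  1.8]
```

View pics/s8.png

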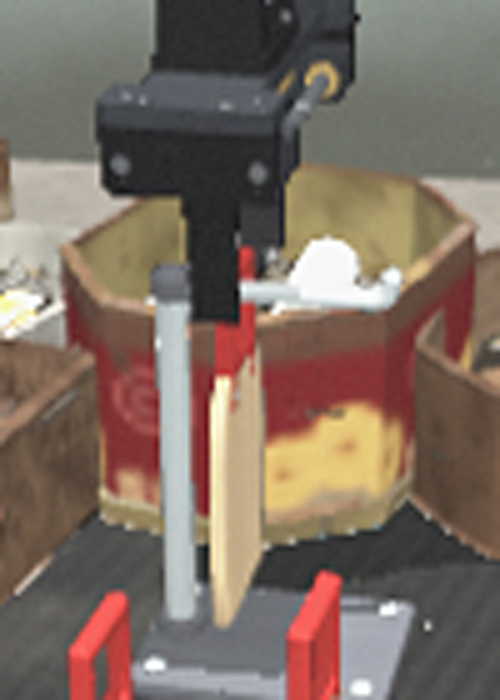

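View pics/w8.png

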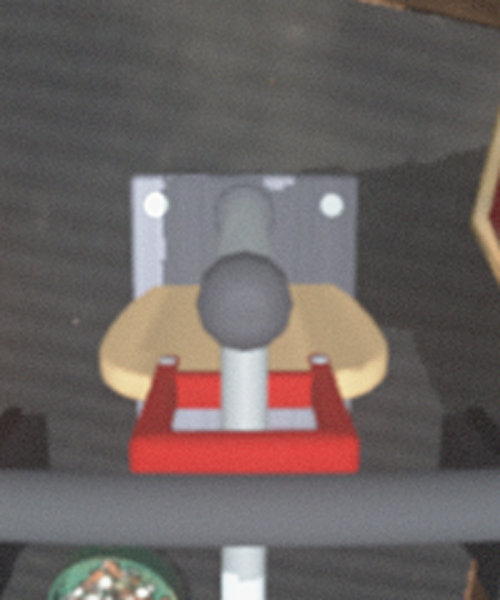

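Call:
{"method": "drive_tool", "body": {
  "increments": "0 -15 0 0 0; 0 -30 0 0 0; 0 -35 0 0 0; -42 0 -16 1 0; -42 0 -16 1 0; -42 0 -16 1 0; -42 0 -16 1 0; -39 0 -14 0 0; 0 0 0 0 0; 0 0 0 0 0"
}}

```text
time: 13.08
position: [0.5131, 0.2885, 0.2547]
tool_rot: [-1.146, 1.302, -1.304]
ft_force: [0.6, -0.8, 0.1]
grip_width: 1.001
```

```bash
python3 - <<'E'
from h import *
plan([.505,.2875,.20],-97.3)
d=grab("wrist","w9",(200,80,390,275),3.5)
print((proj(d,(.505,.2875,.161),True)-(200,80))*3.5, (proj(d,(.5946,.2726,.136),True)-(200,80))*3.5)
E
```

```text
t 13.07 p [0.5131 0.2885 0.2547] tool x heading -97.34 tool z [ 0.992 -0.128  0.001] tool y [ 0.001 -0.001 -1.   ] grip 1.001 F [ 0.6  -0.82  0.07] q [ 0.    0.22 -0.66  1.49  0.14  1.47 -2.36]
shift tool mm now [ 2.  54.7 -8. ]
turn about y -0.04
shift after turn [ 2.  54.7 -7.9]
[280.57308081 480.70689721] [292.45021124 131.0250411 ]
```

View pics/w9.png

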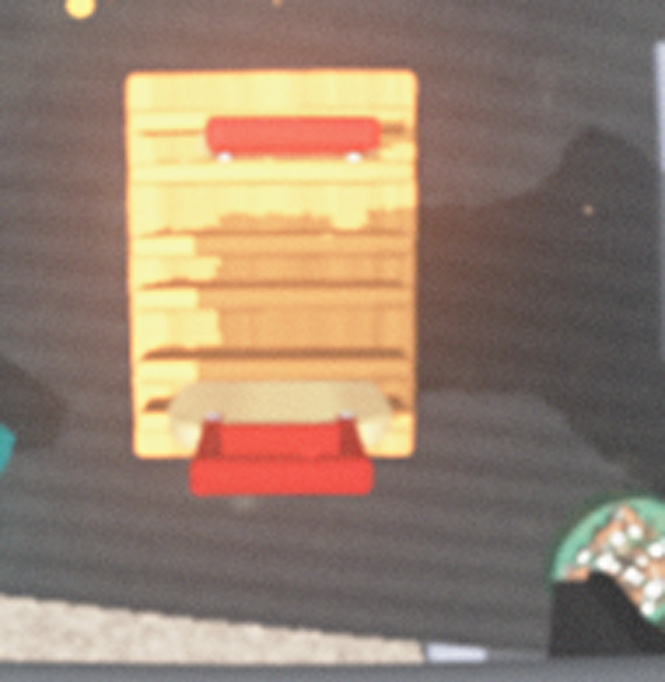

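Call:
{"method": "drive_tool", "body": {
  "increments": "2 0 -8 0 0; 0 40 0 0 0; 0 40 0 0 0; 0 30 0 0 0; 0 22 0 0 0; 0 0 0 0 0; 0 0 0 0 0"
}}

```text
time: 14.0
position: [0.505, 0.288, 0.1232]
tool_rot: [-1.144, 1.302, -1.303]
ft_force: [-0.6, 0.6, 0.4]
grip_width: 0.999
```

```bash
python3 - <<'E'
from h import *
plan([.505,.2875,.122],-97.3)
E
```

```text
t 14.0 p [0.505  0.288  0.1232] tool x heading -97.36 tool z [ 0.992 -0.128  0.001] tool y [ 0.001  0.    -1.   ] grip 0.999 F [-0.59  0.59  0.41] q [-0.    0.28 -0.66  1.7   0.18  1.22 -2.4 ]
shift tool mm now [0.5 1.2 0.1]
turn about y -0.06
shift after turn [0.5 1.2 0.1]
```

Call:
{"method": "drive_tool", "body": {
  "increments": "0 1 0 0 255; 0 0 0 0 255; 0 0 0 0 255; 0 0 0 0 255; 0 0 0 0 255; 0 -10 0 0 255; 0 -25 0 0 255; 0 -35 0 0 255; 0 -35 0 0 255; 0 -15 0 0 255; 0 0 -25 -1 255; 0 0 -35 -3 255; 25 0 0 0 255; 40 0 0 0 255; 40 0 0 0 255; 40 0 0 0 255; 40 0 0 0 255; 25 0 0 0 255; 0 0 0 0 255; 0 0 0 0 255"
}}

```text
time: 16.5
position: [0.4324, 0.0867, 0.2408]
tool_rot: [-1.182, 1.251, -1.25]
ft_force: [-0.6, 0.0, -1.3]
grip_width: 0.544
```

```bash
python3 - <<'E'
from h import *
plan([.432,.084,.24],-93.4)
d=grab("wrist","w10",None,1.4)
grab("side","s10",(200,60,400,300),2.8)
E
```

```text
t 16.5 p [0.4324 0.0867 0.2408] tool x heading -93.24 tool z [ 0.998 -0.056 -0.001] tool y [-0.001  0.001 -1.   ] grip 0.544 F [-0.61  0.   -1.26] q [ 0.26 -0.14 -0.47  1.84 -0.07  1.43 -1.82]
shift tool mm now [ 2.7  0.8 -0.2]
turn about y 0.16
shift after turn [ 2.7  0.8 -0.2]
```

View pics/w10.png

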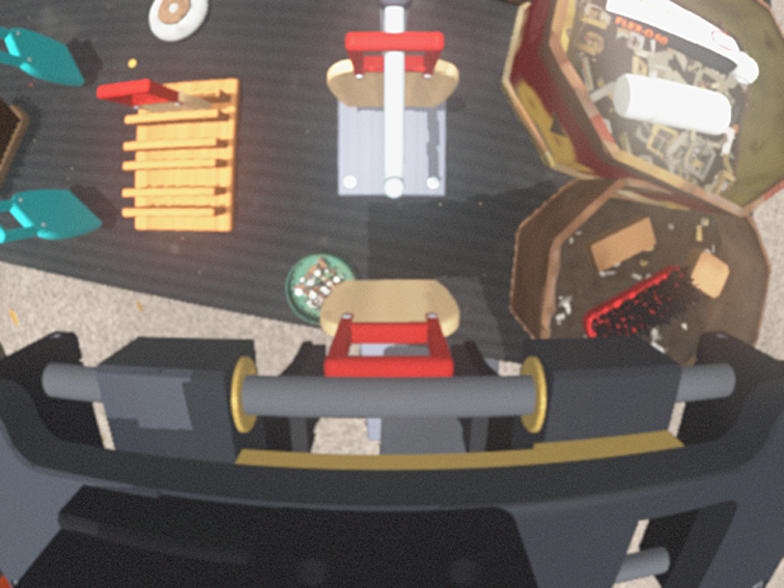

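View pics/s10.png

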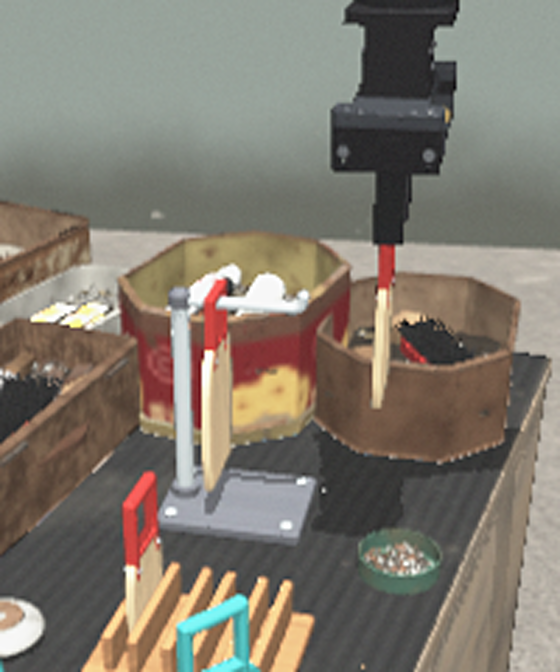

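Call:
{"method": "drive_tool", "body": {
  "increments": "2 16 0 0 255; 0 16 0 0 255; 0 16 0 0 255; 0 0 0 0 255; 0 0 15 0 255; 0 0 20 0 255; 0 0 20 0 255; 0 0 20 0 255; 0 0 20 0 255; 0 0 10 0 255; 0 0 0 0 255; 0 0 0 0 255"
}}

```text
time: 18.1
position: [0.537, 0.0777, 0.1931]
tool_rot: [-1.182, 1.251, -1.251]
ft_force: [0.8, 0.1, -1.9]
grip_width: 0.543
```

```bash
python3 - <<'E'
from h import *
plan([.546,.0775,.193],-93.4)
d=grab("wrist","w11",None,1.4)
grab("side","s11",(230,110,330,250),5)
E
```

```text
t 18.1 p [0.537  0.0777 0.1931] tool x heading -93.29 tool z [ 0.998 -0.057 -0.   ] tool y [-0. -0. -1.] grip 0.543 F [ 0.84  0.11 -1.95] q [ 0.25  0.12 -0.48  1.7   0.06  1.33 -1.87]
shift tool mm now [-0.3  0.1  9. ]
turn about y 0.11
shift after turn [-0.3  0.1  9. ]
```

View pics/w11.png

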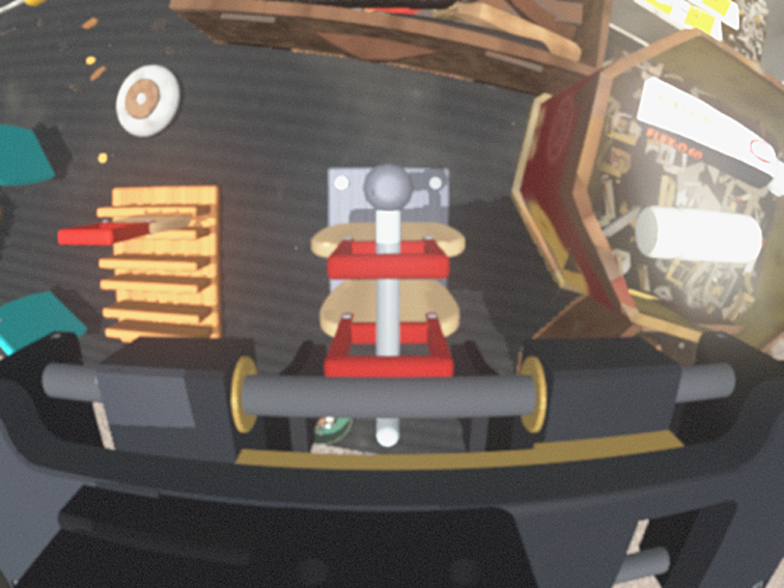

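View pics/s11.png

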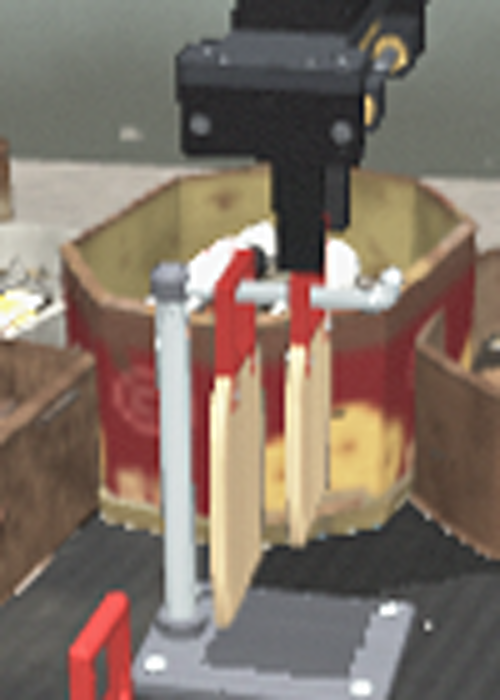

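Call:
{"method": "drive_tool", "body": {
  "increments": "0 0 9 0 255; 0 0 0 0 255; 0 6 0 0 255; 0 6 0 0 255; 0 5 0 0 255; 0 1 0 0 255; 0 0.5 0 0 255; 0 0 0 0 255; 0 0 0 0 200; 0 0 0 0 0; 0 0 0 0 0; 0 0 0 0 0; 0 0 0 0 0; 0 0 0 0 0"
}}

```text
time: 19.95
position: [0.5464, 0.077, 0.1746]
tool_rot: [-1.181, 1.251, -1.252]
ft_force: [-0.1, -0.1, -0.7]
grip_width: 0.971
```

```bash
python3 - <<'E'
from h import *
plan([.546,.0775,.174],-93.4)
d=grab("wrist","w12",(180,80,380,320),2.5)
grab("side","s12",(230,110,330,250),5)
E
```

```text
t 19.95 p [0.5464 0.077  0.1746] tool x heading -93.31 tool z [ 0.998 -0.058  0.   ] tool y [ 0. -0. -1.] grip 0.971 F [-0.14 -0.11 -0.72] q [ 0.24  0.15 -0.47  1.71  0.07  1.3  -1.87]
shift tool mm now [-0.5  0.6 -0.4]
turn about y 0.09
shift after turn [-0.5  0.6 -0.4]
```

View pics/w12.png

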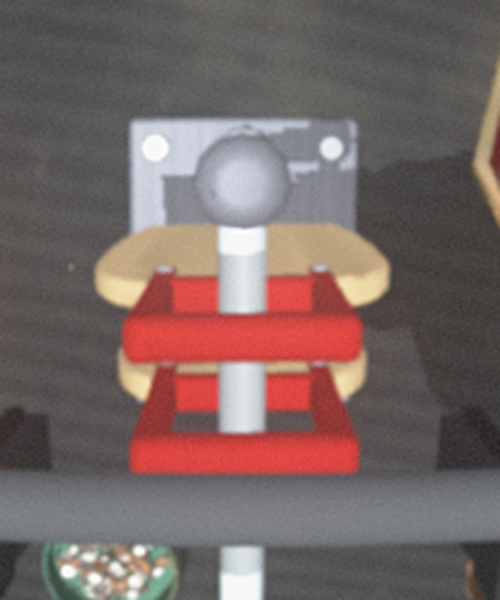

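View pics/s12.png

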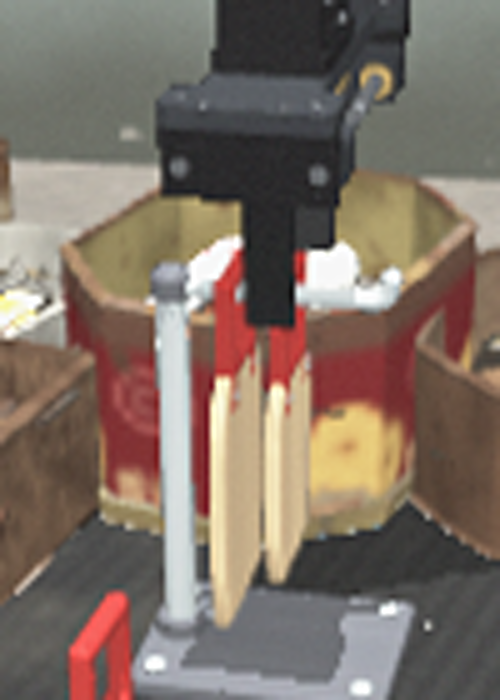

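Call:
{"method": "drive_tool", "body": {
  "increments": "0 -15 0 0 0; 0 -30 0 0 0; 0 -35 0 0 0; -40 0 7 1 0; -40 0 7 1 0; -40 0 7 1 0; -40 0 7 1 0; -38 0 8 0 0; 0 0 0 0 0; 0 0 0 0 0"
}}

```text
time: 21.3
position: [0.6007, 0.27, 0.255]
tool_rot: [-1.146, 1.302, -1.304]
ft_force: [-0.8, -1.0, 0.1]
grip_width: 1.001
```

```bash
python3 - <<'E'
from h import *
plan([.5945,.2725,.097],-97.3)
d=grab("wrist","w13",(200,80,390,275),3.5)
print((proj(d,(.5946,.2726,.136),True)-(200,80))*3.5)
E
```

```text
t 21.3 p [0.6007 0.27   0.255 ] tool x heading -97.34 tool z [ 0.992 -0.128  0.   ] tool y [ 0.    -0.001 -1.   ] grip 1.001 F [-0.75 -1.05  0.13] q [-0.05  0.37 -0.57  1.31  0.2   1.51 -2.29]
shift tool mm now [ -1.8 158.   -6.5]
turn about y -0.04
shift after turn [ -1.7 158.   -6.4]
[266.1295139  451.95706135]
```

View pics/w13.png

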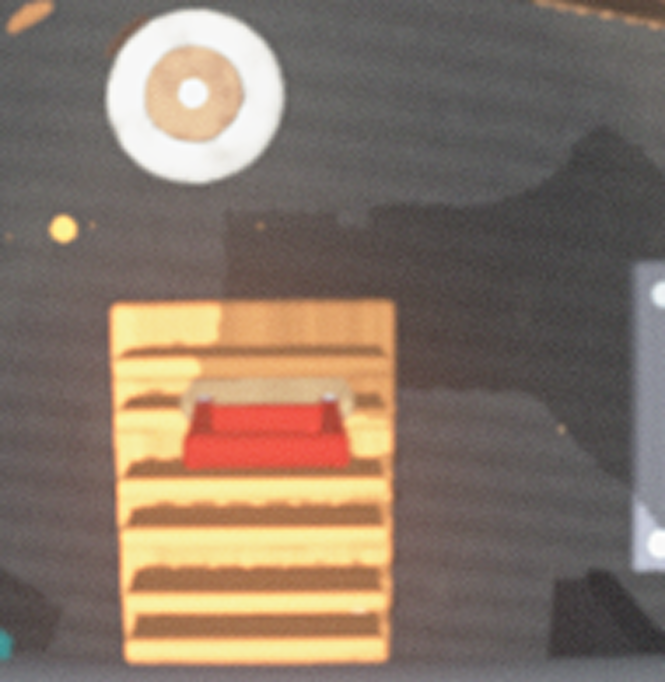

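Call:
{"method": "drive_tool", "body": {
  "increments": "-2 0 -6.5 0 0; 0 40 0 0 0; 0 45 0 0 0; 0 40 0 0 0; 0 23 0 0 0; 0 9 0 0 0; 0 0 0 0 0; 0 0 0 0 0"
}}

```text
time: 22.35
position: [0.595, 0.2739, 0.0992]
tool_rot: [-1.144, 1.301, -1.303]
ft_force: [-0.3, -0.2, -0.7]
grip_width: 1.002
```

```bash
python3 - <<'E'
from h import *
plan([.5945,.2725,.097],-97.3)
E
```

```text
t 22.35 p [0.595  0.2739 0.0992] tool x heading -97.32 tool z [ 0.992 -0.127  0.002] tool y [ 0.002  0.001 -1.   ] grip 1.002 F [-0.28 -0.18 -0.68] q [-0.05  0.44 -0.55  1.54  0.24  1.23 -2.34]
shift tool mm now [ 1.5  2.2 -0.4]
turn about y -0.02
shift after turn [ 1.5  2.2 -0.4]
```

Call:
{"method": "drive_tool", "body": {
  "increments": "1 2 0 0 255; 0 0 0 0 255; 0 0 0 0 255; 0 0 0 0 255; 0 0 0 0 255; 0 -10 0 0 255; 0 -30 0 0 255; 0 -40 0 0 255; 0 -40 0 0 255; 0 -24 0 0 255; 0 0 -25 0 255; 0 0 -45 0 255; 0 0 -45 0 255; 0 0 -38 0 255; 0 0 0 -4 255; 0 0 0 0 255"
}}

```text
time: 24.35
position: [0.4422, 0.2922, 0.2404]
tool_rot: [-1.18, 1.25, -1.253]
ft_force: [0.5, 0.6, -1.5]
grip_width: 0.545
```

```bash
python3 - <<'E'
from h import *
plan([.432,.084,.241],-93.4)
grab("side","s14",None,1.2)
E
```

```text
t 24.35 p [0.4422 0.2922 0.2404] tool x heading -93.31 tool z [ 0.998 -0.058  0.002] tool y [ 0.002 -0.    -1.   ] grip 0.545 F [ 0.47  0.56 -1.5 ] q [-0.02  0.08 -0.64  1.66  0.05  1.42 -2.3 ]
shift tool mm now [208.4  -0.6   1.8]
turn about y 0.09
shift after turn [208.4  -0.6   2.1]
```

View pics/s14.png

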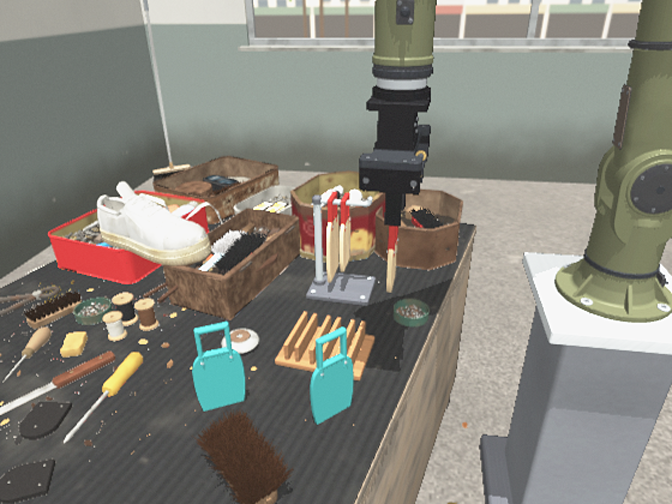

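Call:
{"method": "drive_tool", "body": {
  "increments": "25 0 0 0 255; 40 0 0 0 255; 45 0 0 0 255; 45 0 0 0 255; 35 0 0 0 255; 18 0 0 0 255; 0 0 0 0 255; 0 16 0 0 255; 0 16 0 0 255; 0 16 0 0 255; 0 0 0 0 255; 0 0 0 0 255"
}}

```text
time: 25.9
position: [0.4305, 0.0846, 0.1917]
tool_rot: [-1.181, 1.251, -1.251]
ft_force: [-0.5, 0.9, -0.6]
grip_width: 0.546
```

```bash
python3 - <<'E'
from h import *
plan([.520,.079,.193],-93.4)
d=grab("wrist","w15",None,1.4)
grab("side","s15",(230,110,330,250),5)
E
```

```text
t 25.9 p [0.4305 0.0846 0.1917] tool x heading -93.29 tool z [ 0.998 -0.057  0.   ] tool y [ 0.  0. -1.] grip 0.546 F [-0.51  0.93 -0.61] q [ 0.2  -0.12 -0.42  1.93 -0.05  1.33 -1.83]
shift tool mm now [ 0.4 -1.3 89.7]
turn about y 0.11
shift after turn [ 0.2 -1.3 89.7]
```

View pics/w15.png

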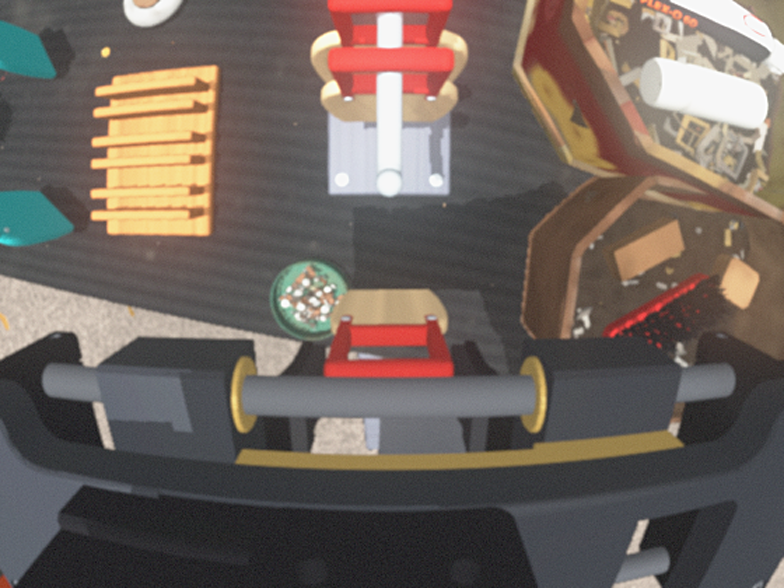

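View pics/s15.png

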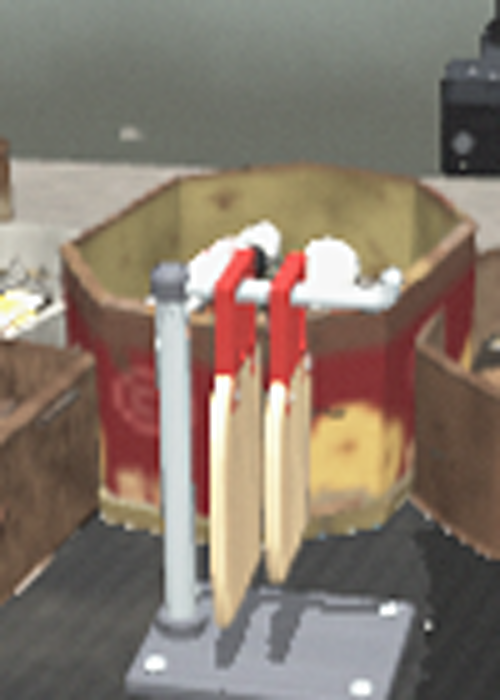

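Call:
{"method": "drive_tool", "body": {
  "increments": "0 -1 15 0 255; 0 0 20 0 255; 0 0 20 0 255; 0 0 20 0 255; 0 0 10 0 255; 0 0 0 0 255; 0 0 0 0 255"
}}

```text
time: 26.88
position: [0.5148, 0.0796, 0.1925]
tool_rot: [-1.182, 1.252, -1.251]
ft_force: [0.2, -0.7, -0.0]
grip_width: 0.545
```

```bash
python3 - <<'E'
from h import *
plan([.5205,.079,.193],-93.4)
d=grab("wrist","w16",None,1.4)
grab("side","s16",(230,110,330,250),5)
E
```

```text
t 26.88 p [0.5148 0.0796 0.1925] tool x heading -93.29 tool z [ 0.998 -0.057 -0.   ] tool y [-0. -0. -1.] grip 0.545 F [ 0.21 -0.71 -0.02] q [ 0.2   0.07 -0.42  1.76  0.03  1.33 -1.85]
shift tool mm now [ 0.3 -0.5  5.7]
turn about y 0.11
shift after turn [ 0.3 -0.5  5.8]
```

View pics/w16.png

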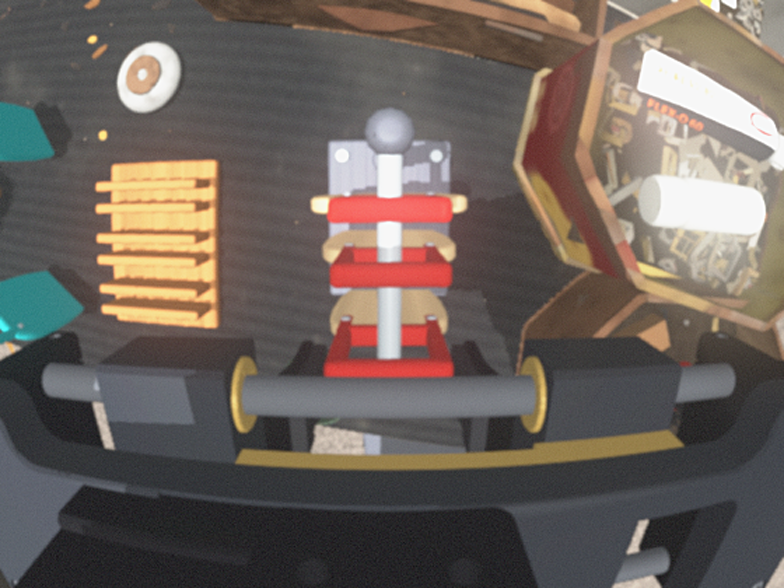

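View pics/s16.png

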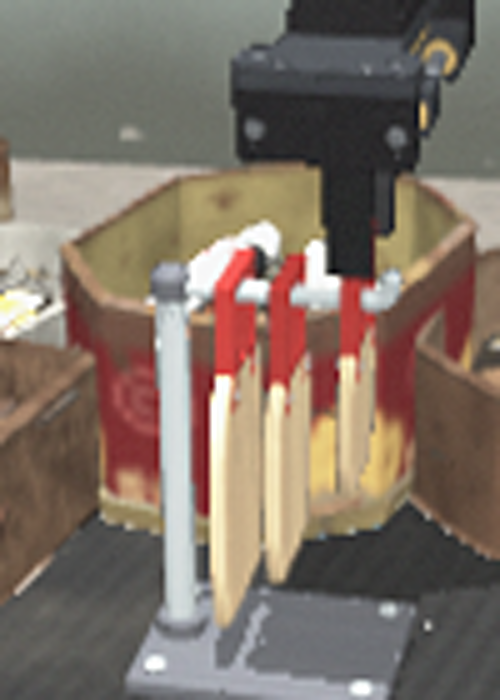

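Call:
{"method": "drive_tool", "body": {
  "increments": "0 0 7 0 255; 0 0 0 0 255; 0 6 0 0 255; 0 6 0 0 255; 0 5 0 0 255; 0 1 0 0 255; 0 1 0 0 255; 0 0 0 0 255; 0 0 0 0 200; 0 0 0 0 0; 0 0 0 0 0; 0 0 0 0 0; 0 0 0 0 0; 0 0 0 0 0"
}}

```text
time: 28.72
position: [0.5222, 0.079, 0.1735]
tool_rot: [-1.181, 1.252, -1.252]
ft_force: [0.0, -0.7, -0.4]
grip_width: 0.973
```

```bash
python3 - <<'E'
from h import *
plan([.5205,.079,.174],-93.4)
d=grab("wrist","w17",(180,80,380,320),2.5)
grab("side","s17",(230,110,330,250),5)
E
```

```text
t 28.73 p [0.5222 0.079  0.1735] tool x heading -93.31 tool z [ 0.998 -0.058 -0.   ] tool y [-0. -0. -1.] grip 0.973 F [ 0.05 -0.72 -0.42] q [ 0.2   0.09 -0.42  1.77  0.04  1.29 -1.86]
shift tool mm now [ 0.1 -0.5 -1.7]
turn about y 0.09
shift after turn [ 0.1 -0.5 -1.7]
```

View pics/w17.png

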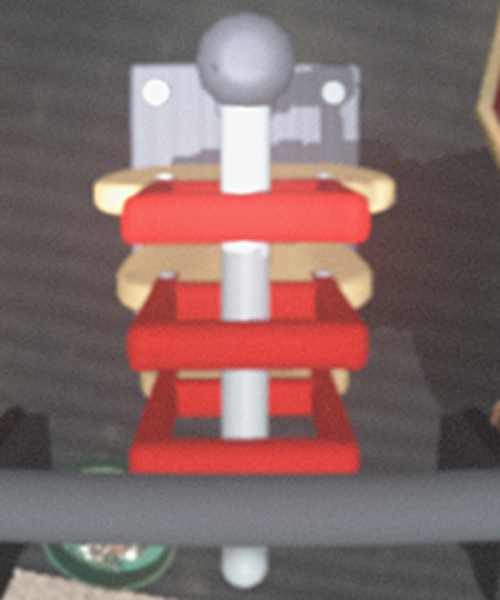

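View pics/s17.png

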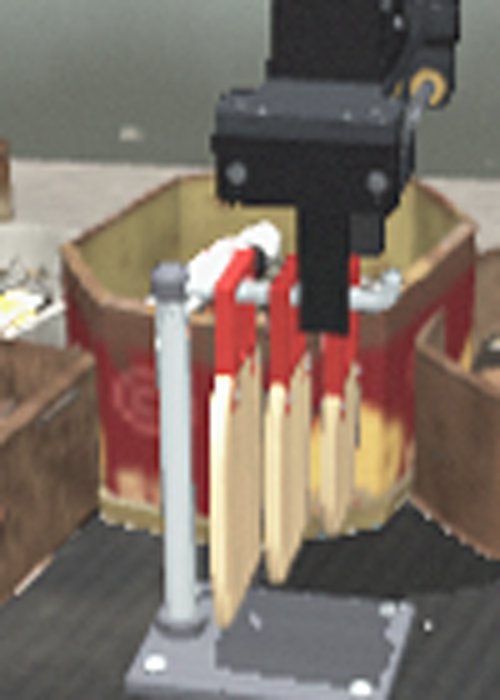

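All three hang. Raising the tool straight up and letting things settle.

Call:
{"method": "drive_tool", "body": {
  "increments": "0 -10 0 0 0; 0 -30 0 0 0; 0 -40 0 0 0; 0 -40 0 0 0; 0 -30 0 0 0; 0 0 0 0 0; 0 0 0 0 0; 0 0 0 0 0; 0 0 0 0 0"
}}

```text
time: 29.95
position: [0.5218, 0.079, 0.3226]
tool_rot: [-1.183, 1.253, -1.251]
ft_force: [-0.6, -0.5, 0.5]
grip_width: 1.0
```

```bash
python3 - <<'E'
from h import *
plan()
d=grab("scene","c18",(200,120,360,300),4)
grab("side","s18",(230,110,380,250),4)
import time
from h import get_image
a=get_image("side")["img"].astype(int);b=load("s18")["img"].astype(int);print("motion",abs(a-b)[110:250,230:330].max())
E
```

```text
t 29.95 p [0.5218 0.079  0.3226] tool x heading -93.31 tool z [ 0.998 -0.058 -0.002] tool y [-0.002 -0.    -1.   ] grip 1.0 F [-0.59 -0.48  0.47] q [ 0.2   0.05 -0.41  1.52  0.02  1.58 -1.84]
motion 9
```

View pics/c18.png

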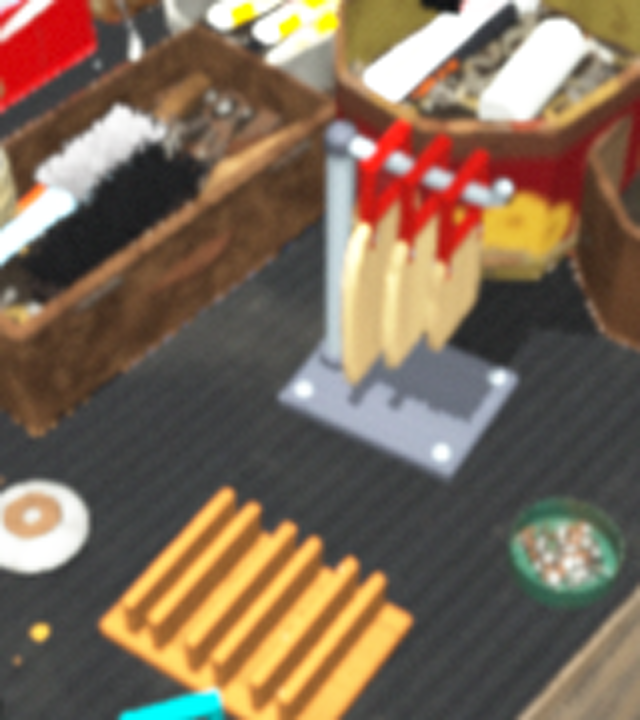

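View pics/s18.png

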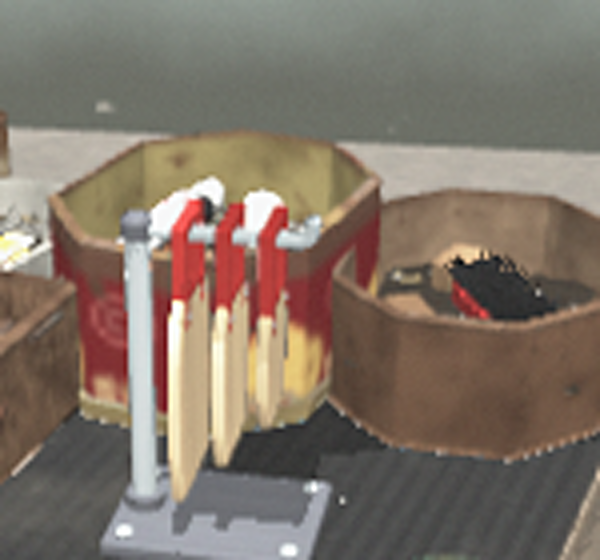

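The scene crop shows the large, middle and small patterns hanging in order from the post (x≈360, 410 and 455 px). The pulley and the tin are where they were, and nothing is moving between frames.

```bash
python3 -c "
from bench import workorder
print(workorder.close_job())"
```

```text
the job is handed in; nothing more can be done
None
```

All three patterns are hanging on the hook and the job is handed in, at about 30 s of the 67 s allowed. I took them from the rack one at a time and let go of each before fetching the next: large nearest the post, then middle, then small nearest the tip.

**Last checks, from images and the state:**
- **Position:** all three loops rest on the arm, centred sideways to within a few mm and about 25 mm apart.
- **At rest:** two side images 0.05 s apart differed by no more than 9 grey levels, which is noise, so I saw no motion.
- **Robot clear:** the gripper was fully open and about 110 mm above the loops, touching nothing.
- **Pulley and tin:** both looked to be in their original places; I judged this by eye and did not measure it. The turquoise look-alikes were not touched.

No check failed. The pose readings and camera estimates disagreed by 1–3 mm, well within the clearances.

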